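# Build a spacer column on the coil base and hold the magnet bar level above it

## Task

Set the white case squarely on the black platform of the coil base and the smaller orange case squarely on top of it, long sides along the platform's long side. Then pinch the brass magnet bar at its white band (its balance point) and lift it, and finish while still holding it still and level over the middle of the column, lined up with the platform's long side (either way round), with about 40 mm of air between the top case and the underside of the bar. Leave the compass, the brass screw and the granite square where they are.

Things in the scene. Friction and masses are not known exactly. Their poses are not given: they have to be found in the camera images.
- platform (a point): centre of the top of the coil base's black platform, 34 mm above the table, 80 mm along x by 56 mm along y; z up. It stands on a copper winding (108 mm diameter, top 30 mm above the table) on a grey housing 120 x 120 x 22 mm; on its -x side a small box (30 x 50 mm, 26 mm high) with the black rocker switch. Fixed to the table
- large_case_center (a point): centre (half-way up) of the white closed case, 70 mm along x, 46 mm along y, 36 mm high, about 0.25 kg, loose on the table; z points up
- small_case_center (a point): centre (half-way up) of the orange closed case, 56 mm along x, 40 mm along y, 32 mm high, about 0.16 kg, loose on the table; z points up
- bar_balance (a point): balance point of the magnet bar (0.6 kg): middle of the 10 mm wide white band, half-way up the brass bar, 30 mm above the table at the start. Bar along x, 10 mm wide, 14 mm high, from x -34 to +166 mm of this point. Heavy red magnet block at x -70 to -34, 36 mm wide, z -30 to +10 mm; brass foot 24 mm wide under the +x end. Block and foot stand on the table, bar level; z up
- compass: bystander: chrome prismatic compass, 64 mm diameter, 26 mm high, origin under its centre, a prism block on its +x rim, reaching 44 mm from the centre; loose
- screw: bystander: brass leveling screw standing on its 28 mm head, 48 mm high, origin under its centre; loose
- square: bystander: granite square lying flat, 22 mm thick; one leg 110 mm along y centred on the origin, the other out to x = +71 mm at its -y end; origin on the table under the long leg's middle; loose
Not all that is in view belongs to the job. Leave any pink, red or turquoise look-alike of the part that bears small_case_center alone.

How it is judged:
By the outcome, as a careful person would: the job done as asked, in the order asked, and still so for the second after the job is handed in, while the arm keeps its last pose, push and grip.
It also fails if it takes over 72 s, if anything falls off the work surface, if the arm or the gripper's body presses on something with over 40 N, if the wrist force passes 120 N, or if a joint passes its speed limit or range.

## Robot

A 6-joint arm with a two-finger parallel gripper is mounted at the origin on the work surface. World frame = base frame: x ahead of the robot, y to its left, z up, the work surface at z = 0. Lengths are in m, angles in degrees, forces in N, time in s.
With the tool pointing down it reaches from about 0.25 to 0.725 m from the base axis. Payload 9.7 kg.
Tool frame: the origin (TCP) lies on the centre line of the jaws, within the pads' length; the fingertips stand 19 mm ahead of it and the grasp point (between the pads) is the TCP; z points along the fingers, x is the direction in which the jaws open and shut, and the axes are right-handed (so a half turn about z gives the same grasp; the last joint's range is limited). The gripper opens to 85 mm and grips with 20 to 120 N. Pads are 22 mm wide; open, the fingers measure 114 mm over their backs; the gripper's body (76 mm by 85 mm) begins 54 mm behind the grasp point. The pads swing forward as they close: fully open they stand 13 mm farther back than shut.
Start: joints at [72.594, 4.979, 10.078, 95.1, 0, 90], TCP at [0.165, 0.525, 0.25] pointing down, gripper open.
Joint ranges: [-179.16, 179.16], [-48.56, 103.87], [-65.8, 70.77], [-126.05, 130.52], [-82.76, 87.17], [-180, 180]. Speed limits (degrees/s): [127.2, 127.2, 147.25, 180, 180, 180].

## Interface

Orientations are given as [roll, pitch, yaw] about the fixed x, y, z axes, in that order (R = Rz(yaw) Ry(pitch) Rx(roll)).
In Python, from station import env, grab_frame, search_frame gives the robot as it stands. The module is installed in compiled form; this text tells all that it offers.
- The arm moves only by the tool move_arm, never from a script. Its arguments are lists of equal length, an entry for each row: "xyz": the shift along the tool's x, y, z in m, a list of three; "rot": the turn, a rotation vector about the tool's x, y, z in degrees, a list of three; "hand": the opening, from -1 (shut) to 1 (fully open). A call has 1 to 10 rows; each row is the pose to reach, as a shift and turn from the pose commanded when the call began, along the tool's axes at that moment; what a row does not reach only later rows make up. A row lasts 1/10 s, in which the tool goes at most 50 mm and 8.59 degrees, less where a joint would pass 70% of its speed; a pose out of reach is approached as far as the arm can. A call with a gripper value outside its range is refused whole. The fingers move at their own pace and stop on an object; "force" is the grip in N (left out, the last holds). Time passes only in rows, so rows that repeat a pose let the fingers close. It gives the time, the measured TCP pose, the force and the opening at its end, in the units of the state.
- env.read_state(): the state, without advancing time (a new reading comes with each control period).
- grab_frame(name): name is "scene" or "top"; returns a dict with "image" (420x560x3 uint8, red, green, blue), "camera_matrix" (3x3 intrinsics, pixels), "pose" (4x4, takes a point from camera to world coordinates). Camera axes: x right, y down, z forward; pixel columns grow to the right and rows downward; lengths in m; the calibration is good to about 2 mm. A picture is of the moment at which its call begins. There is no depth.
- env.job_done(): hands the job in, once; it reports no verdict.
Trained networks look in the newest picture that a camera, given by its name, has taken for a name from the list of things; names that differ only in an ending like _2 or _b are one class to them, and where a whole thing is asked for, a point or a joint stands for the part that bears it (a point fixed in the world has none). Each returns a list of dicts, best first, with "confidence" (0 to 1); they miss things now and then, are a little off and sometimes report something else, mostly with a low value. They report only what shows in the picture. A call takes as long as a camera call. They do not tell look-alikes from the thing itself.
- search_frame(camera, target): "at" ([column, row] in pixels, amid what is visible of it).
The state is a dict: "clock": time; "qpos": joint angles; "qd": joint speeds; "joint_torque": joint torques, N m; "position": TCP position; "orientation": TCP orientation; "contact_force": force on the tool from outside, world axes, zero at the start; "torque": the same for the moment, N m; "finger_gap": finger opening in m.
Only numpy, scipy, OpenCV 4.12 (cv2) and the standard library are available. Lean on these libraries where they do the work, as an engineer would, in place of code of your own. Each camera call takes 0.05 s, during which the arm holds its last target.

## Working session

There is one attempt and no reset: what is moved stays moved. The work goes in short steps, Python scripts to look and compute and a tool call to move; the robot and the scene stay as the last step left them, time stands still between calls to the robot, and variables do not carry over. Pictures are saved under pics/ and viewed, and the job is handed in when it is done.

Besides the shell and the picture viewer there is one more tool, called after ">>>" as name(argument=value, ...) on one line, values as JSON. move_arm: Moves the arm, as the interface text tells. Its arguments: {"type":"object","properties":{"xyz":{"type":"array","items":{"type":"array","items":{"type":"number"}}},"rot":{"type":"array","items":{"type":"array","items":{"type":"number"}}},"hand":{"type":"array","items":{"type":"number"}},"force":{"type":"number"}},"required":["xyz","rot","hand"]}

```bash
mkdir -p pics
python3 - <<'E'
from station import env, grab_frame, search_frame
import cv2, numpy as np, pickle
s=env.read_state();print({k:np.round(v,3).tolist() for k,v in s.items()})
for n in ("scene","top"):
    f=grab_frame(n);cv2.imwrite(f"pics/{n}0.png",f["image"][:,:,::-1]);pickle.dump(f,open(f"{n}0.pkl","wb"))
    print(n,f["camera_matrix"].round(1).tolist(),f["pose"].round(4).tolist())
    for t in ["platform","large_case_center","small_case_center","bar_balance","compass","screw","square"]:
        print(t,[(np.round(d["at"]).tolist(),round(d["confidence"],2)) for d in search_frame(n,t)][:5])
print(env.read_state()["clock"])
E
```

```text
{'clock': 0.0, 'qpos': [72.594, 5.012, 10.036, 95.099, -0.002, 90.0], 'qd': [-0.076, 0.002, 0.057, 0.081, -0.017, -0.098], 'joint_torque': [0.0, -52.039, 46.48, 0.016, 0.0, 0.0], 'position': [0.164, 0.525, 0.25], 'orientation': [179.998, 0.075, 72.594], 'contact_force': [0.299, 0.011, 0.625], 'torque': [-0.015, 0.044, 0.036], 'finger_gap': 0.085}
scene [[417.8, 0.0, 277.2], [0.0, 417.8, 205.0], [0.0, 0.0, 1.0]] [[0.4515, 0.5504, -0.7023, 1.2135], [0.8922, -0.2669, 0.3644, -0.3154], [0.0131, -0.7911, -0.6116, 0.5888], [0.0, 0.0, 0.0, 1.0]]
platform [([279.0, 208.0], 0.66)]
large_case_center [([134.0, 196.0], 0.91)]
small_case_center [([164.0, 240.0], 0.92), ([176.0, 206.0], 0.9), ([154.0, 282.0], 0.83), ([115.0, 262.0], 0.68)]
bar_balance [([365.0, 175.0], 0.7)]
compass []
screw [([204.0, 298.0], 0.75)]
square [([340.0, 278.0], 0.62)]
top [[498.3, 0.0, 280.1], [0.0, 498.3, 200.5], [0.0, 0.0, 1.0]] [[0.0742, -0.9731, 0.2183, 0.3191], [-0.9972, -0.0721, 0.0176, -0.011], [-0.0014, -0.219, -0.9757, 1.303], [0.0, 0.0, 0.0, 1.0]]
platform [([274.0, 215.0], 0.9)]
large_case_center [([379.0, 296.0], 0.63)]
small_case_center [([351.0, 264.0], 0.9), ([414.0, 221.0], 0.82), ([390.0, 190.0], 0.69)]
bar_balance [([188.0, 217.0], 0.89)]
compass [([295.0, 272.0], 0.67)]
screw []
square [([273.0, 140.0], 0.63), ([186.0, 216.0], 0.41)]
0.8
```

View pics/scene0.png

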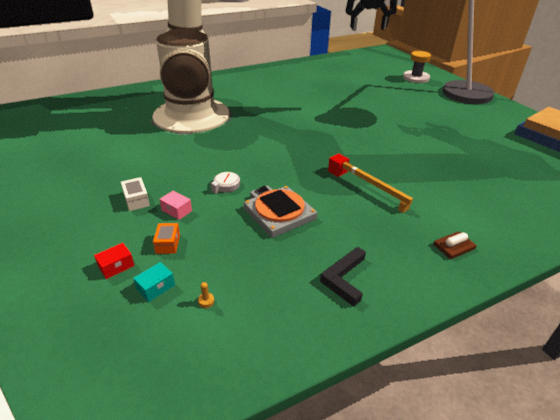

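View pics/top0.png

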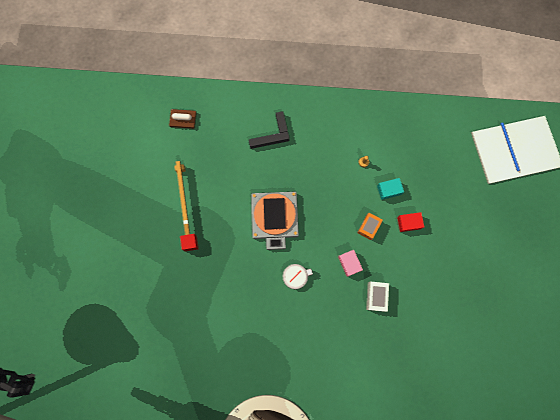

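Run:
```python
import cv2
a=cv2.imread("pics/top0.png");cv2.imwrite("pics/top0z.png",cv2.resize(a[160:330,140:440][:,:],(800,453),interpolation=cv2.INTER_CUBIC))
a=cv2.imread("pics/scene0.png");cv2.imwrite("pics/scene0z.png",cv2.resize(a[170:310,90:290],(800,560),interpolation=cv2.INTER_CUBIC))
```

```text
(no output)
```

View pics/top0z.png

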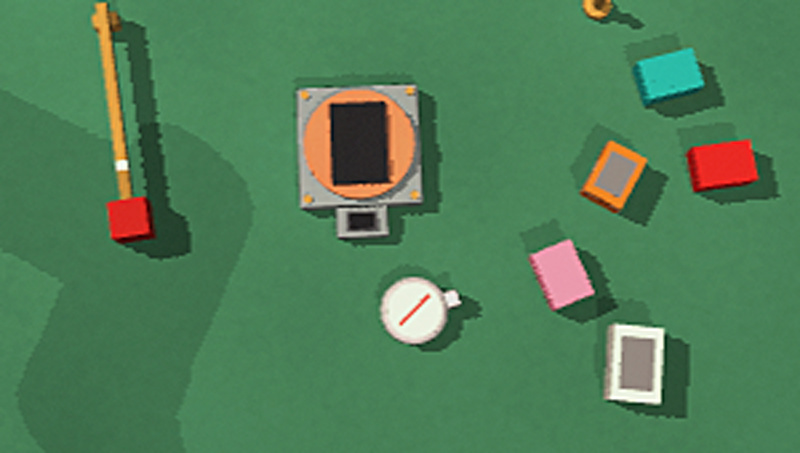

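View pics/scene0z.png

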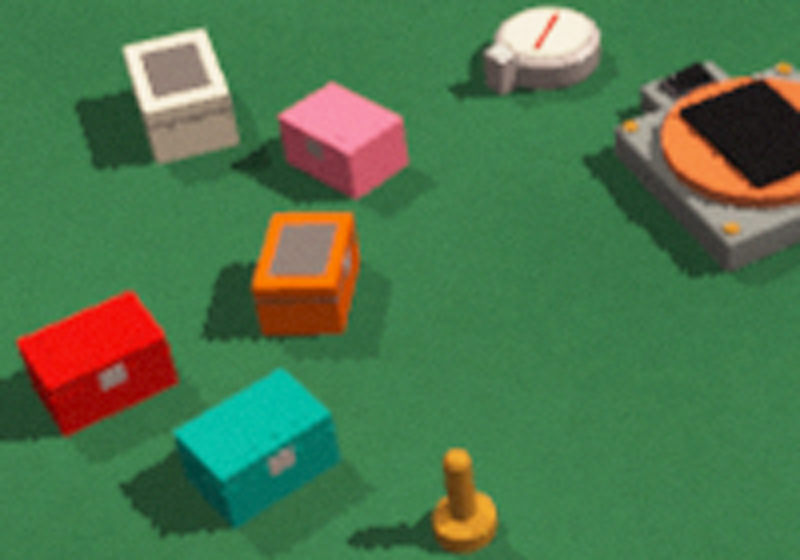

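```bash
cat > fit.py <<'E'
import cv2, numpy as np
from scipy.optimize import minimize
S=6
def proj(f,P):
    T=np.linalg.inv(f["pose"]);c=P@T[:3,:3].T+T[:3,3];u=c@np.array(f["camera_matrix"]).T
    return u[:,:2]/u[:,2:]
def ray(f,uv,z):
    d=np.linalg.inv(f["camera_matrix"])@np.array([uv[0],uv[1],1.]);d=f["pose"][:3,:3]@d;o=f["pose"][:3,3]
    return o+d*(z-o[2])/d[2]
def box(x0,x1,y0,y1,z0,z1):
    return np.array([[x,y,z] for x in(x0,x1) for y in(y0,y1) for z in(z0,z1)])
def notgreen(im):
    im=im.astype(float);return (im[...,1]-np.maximum(im[...,0],im[...,2]))-0.10*im[...,1]   # <0 = not green
def black(im): return im.astype(float).max(2)-55
def fit(frames,boxes,score,p0,half,z0=0,verbose=True,only=None):
    """p=[x,y,yawdeg]; boxes local with z relative"""
    data=[]
    for f in frames:
        c=proj(f,np.array([[p0[0],p0[1],boxes[0][:,2].mean()+z0]]))[0].round().astype(int)
        h=half;x0,y0=c-h
        crop=f["image"][y0:y0+2*h,x0:x0+2*h]
        sc=cv2.resize(score(crop),None,fx=S,fy=S,interpolation=cv2.INTER_CUBIC)
        m=(sc<0).astype(np.uint8)
        n,l,st,ce=cv2.connectedComponentsWithStats(m)
        # keep the component nearest centre
        d=[np.hypot(*(np.argwhere(l==i)-h*S).T).min() if st[i,4]>200 else 1e9 for i in range(1,n)]
        m=(l==1+int(np.argmin(d))).astype(np.uint8)
        data.append((f,x0,y0,m))
    def render(p,f,x0,y0,m):
        c,s=np.cos(np.radians(p[2])),np.sin(np.radians(p[2]));R=np.array([[c,-s,0],[s,c,0],[0,0,1]])
        o=np.zeros_like(m)
        for b in boxes:
            q=proj(f,b@R.T+[p[0],p[1],z0]);q=(q-[x0,y0]+.5)*S-.5
            hq=cv2.convexHull(np.float32(q));cv2.fillConvexPoly(o,np.int32(np.round(hq*16)),1,shift=4)
        return o
    def cost(p,dd=data):
        t=0
        for d in dd:
            o=render(p,*d);t+=1-(o&d[3]).sum()/max(1,(o|d[3]).sum())
        return t/len(dd)
    def run(dd):
        best=None
        for dy in(-8,0,8):
            p=np.array(p0,float);p[2]+=dy
            sx=np.array([p,p+[.008,0,0],p+[0,.008,0],p+[0,0,8]])
            r=minimize(cost,p,args=(dd,),method="Nelder-Mead",options=dict(initial_simplex=sx,xatol=1e-4,fatol=1e-5))
            if best is None or r.fun<best.fun: best=r
        return best
    out=[]
    for dd in [[d] for d in data]+[data]:
        r=run(dd);out.append(r.x);
        if verbose: print(np.round(r.x*[1000,1000,1],1),"1-IoU",round(r.fun,3))
    return out
LARGE=[box(-.035,.035,-.023,.023,0,.036)]
SMALL=[box(-.028,.028,-.020,.020,0,.032)]
PLAT=[box(-.040,.040,-.028,.028,.030,.034)]
BAR=[box(-.034,.166,-.005,.005,.023,.037),box(-.070,-.034,-.018,.018,0,.040)]
E
python3 - <<'E'
from fit import *;import pickle
T=pickle.load(open("top0.pkl","rb"));C=pickle.load(open("scene0.pkl","rb"))
for n,px,z,b,sc,h,yaw in [("white",(378,297),.036,LARGE,notgreen,22,5),("orange",(370.5,226),.032,SMALL,notgreen,20,-30),("plat",(274,214),.034,PLAT,black,24,0)]:
    g=ray(T,px,z);print(n,g.round(4));fit([T,C],b,sc,[g[0],g[1],yaw],h)
g=ray(T,(185.5,222),.03);print("band",g.round(4));e=ray(T,(180,163),.03);print(e.round(4))
yaw=np.degrees(np.arctan2(*(e-g)[1::-1]))
fit([T,C],BAR,notgreen,[g[0],g[1],yaw],85)
E
```

```text
white [ 0.3744 -0.2501  0.036 ]
[ 376.8 -251.3   -1.3] 1-IoU 0.021
[ 375.4 -250.2   -1.3] 1-IoU 0.016
[ 376.3 -250.7   -1.4] 1-IoU 0.035
orange [ 0.5534 -0.2259  0.032 ]
[ 556.5 -225.8  -23.5] 1-IoU 0.054
[ 554.7 -224.8  -26.3] 1-IoU 0.05
[ 555.7 -225.3  -25.7] 1-IoU 0.064
plat [0.566  0.0252 0.034 ]
[568.9  24.    7.6] 1-IoU 0.106
[566.   25.6   5.7] 1-IoU 0.126
[568.1  26.    7.3] 1-IoU 0.119
band [0.5288 0.2526 0.03  ]
[0.6863 0.2857 0.03  ]
[528.9 252.9  14. ] 1-IoU 0.112
[527.5 252.5  13.9] 1-IoU 0.128
[528.4 252.7  13.9] 1-IoU 0.122
```

Run:
```python
from fit import *;import pickle
T=pickle.load(open("top0.pkl","rb"));C=pickle.load(open("scene0.pkl","rb"))
a=np.linspace(0,6.283,60)
W=np.array([[.054*np.cos(t),.054*np.sin(t),z] for t in a for z in(.022,.03)])
B=[box(-.06,.06,-.06,.06,0,.022),W,box(-.09,-.06,-.025,.025,0,.026),PLAT[0]]
print("base");fit([T,C],B,notgreen,[.568,.0255,6],45)
for th in (60,75,90):
    print(th);fit([T,C],PLAT,lambda im:im.astype(float).max(2)-th,[.568,.0255,6],24)
for n,f in(("t",T),("c",C)):
    im=f["image"].copy();im=cv2.resize(im,None,fx=5,fy=5,interpolation=cv2.INTER_CUBIC)
    for B,p,c in[(LARGE,(.3763,-.2507,-1.3),(255,0,255)),(SMALL,(.5557,-.2253,-25.5),(0,0,255)),(PLAT,(.568,.0258,5),(255,255,0)),(BAR,(.5284,.2527,13.9),(0,0,255))]:
        cc,s=np.cos(np.radians(p[2])),np.sin(np.radians(p[2]));R=np.array([[cc,-s,0],[s,cc,0],[0,0,1]])
        for b in B:
            q=(proj(f,b@R.T+[p[0],p[1],0])+.5)*5-.5
            cv2.polylines(im,[np.int32(cv2.convexHull(np.float32(q)))],True,c,1)
    cuts={"t":[(160,330,330,410),(170,270,150,320)],"c":[(170,260,110,190),(140,240,230,420)]}[n]
    for i,(r0,r1,c0,c1) in enumerate(cuts):
        o=im[r0*5:r1*5,c0*5:c1*5];k=min(1,600/o.shape[0],800/o.shape[1]);o=cv2.resize(o,None,fx=k,fy=k,interpolation=cv2.INTER_AREA)
        cv2.imwrite(f"pics/ov{n}{i}.png",o[:,:,::-1])
```

```text
base
[569.4  24.9   6.6] 1-IoU 0.037
[564.8  26.8   6. ] 1-IoU 0.09
[567.9  25.3   6.6] 1-IoU 0.069
60
[568.5  23.9   7.5] 1-IoU 0.096
[566.   25.2   6.9] 1-IoU 0.118
[568.3  24.9   5.7] 1-IoU 0.109
75
[568.7  24.8   6.9] 1-IoU 0.073
[566.7  23.2   6.5] 1-IoU 0.1
[568.1  24.6   5.8] 1-IoU 0.088
90
[568.4  24.5   6.7] 1-IoU 0.053
[566.8  24.8   5.7] 1-IoU 0.079
[568.2  24.9   6.7] 1-IoU 0.069
```

View pics/ovt0.png

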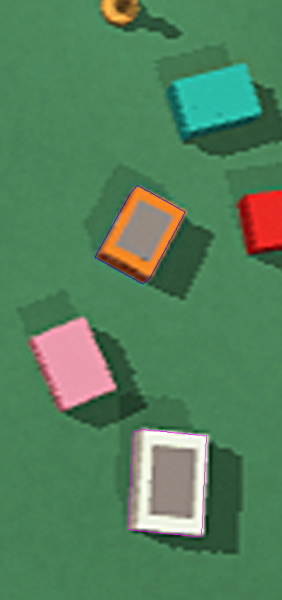

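View pics/ovt1.png

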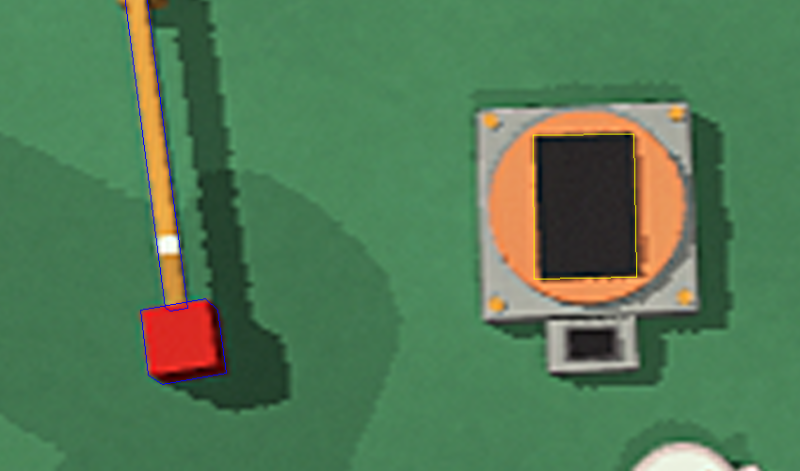

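View pics/ovc1.png

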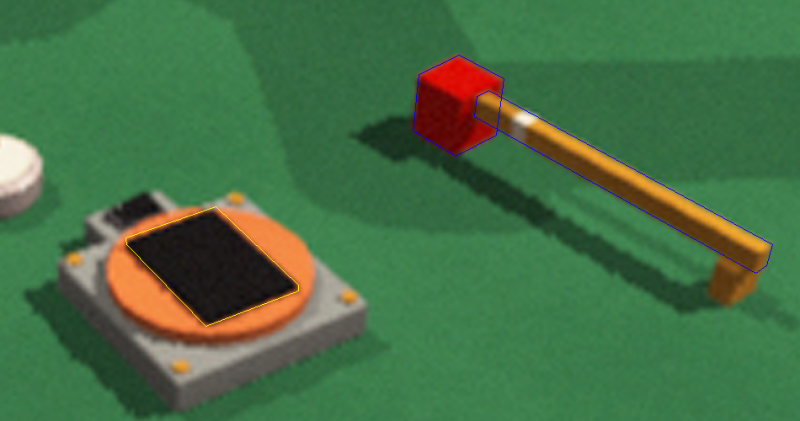

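```bash
cat > go.py <<'E'
import sys,numpy as np
from scipy.spatial.transform import Rotation as R
from station import env
s=env.read_state();p=np.array(s["position"]);o=s["orientation"];Rm=R.from_euler("xyz",o,degrees=True)
print("t",round(s["clock"],2),"pos",(p*1000).round(1),"ori",np.round(o,2),"q",np.round(s["qpos"],1),"F",np.round(s["contact_force"],1),"M",np.round(s["torque"],2),"gap",round(s["finger_gap"]*1000,1))
if len(sys.argv)>1:
    x,y,z,w=map(float,sys.argv[1:5]);Rt=R.from_euler("xyz",[180,0,w],degrees=True)
    print("shift",Rm.inv().apply(np.array([x,y,z])-p).round(4),"rot",(Rm.inv()*Rt).as_rotvec(degrees=True).round(2))
E
python3 go.py .3763 -.2507 .15 88.7; python3 go.py .3763 -.2507 .25 88.7
python3 - <<'E'
from fit import *;import pickle
T=pickle.load(open("top0.pkl","rb"));C=pickle.load(open("scene0.pkl","rb"))
for fl in (.012,.016):
  fit([T,C],BAR+[box(.166-fl,.166,-.012,.012,0,.023)],notgreen,[.5286,.2527,13],85)
E
```

```text
t 0.8 pos [164.5 524.8 250.3] ori [180.   -0.   72.6] q [72.6  5.  10.1 95.1 -0.  90. ] F [ 0.1  0.1 -0.2] M [-0.02  0.02 -0.  ] gap 85.3
shift [-0.6767  0.434   0.1003] rot [  0.   -0.  -16.1]
t 0.8 pos [164.5 524.8 250.3] ori [180.   -0.   72.6] q [72.6  5.  10.1 95.1 -0.  90. ] F [ 0.1  0.1 -0.2] M [-0.02  0.02 -0.  ] gap 85.3
shift [-6.767e-01  4.340e-01  3.000e-04] rot [  0.   -0.  -16.1]
[528.  252.7  14. ] 1-IoU 0.091
[525.6 252.5  13.6] 1-IoU 0.088
[527.5 252.6  14. ] 1-IoU 0.098
[528.4 252.8  14. ] 1-IoU 0.08
[525.6 252.5  13.6] 1-IoU 0.073
[527.6 252.5  14. ] 1-IoU 0.085
```

>>> move_arm(xyz=[[-0.677, 0.434, 0], [-0.677, 0.434, 0], [-0.677, 0.434, 0], [-0.677, 0.434, 0], [-0.677, 0.434, 0], [-0.677, 0.434, 0], [-0.677, 0.434, 0], [-0.677, 0.434, 0], [-0.677, 0.434, 0], [-0.677, 0.434, 0]], rot=[[0, 0, -16.1], [0, 0, -16.1], [0, 0, -16.1], [0, 0, -16.1], [0, 0, -16.1], [0, 0, -16.1], [0, 0, -16.1], [0, 0, -16.1], [0, 0, -16.1], [0, 0, -16.1]], hand=[1, 1, 1, 1, 1, 1, 1, 1, 1, 1], force=40)

```text
clock: 1.8
position: [0.2947, 0.0471, 0.2507]
orientation: [179.9, -0.0, 88.7]
contact_force: [1.9, 0.2, 0.5]
finger_gap: 0.0853
```

```bash
python3 go.py .3763 -.2507 .10 88.7
```

```text
t 1.8 pos [294.7  47.1 250.7] ori [ 1.799e+02 -2.000e-02  8.871e+01] q [  9.1 -29.2 -18.2 100.9   0.   10.4] F [1.9 0.2 0.5] M [ 0.08 -0.09  0.02] gap 85.3
shift [-0.296   0.088   0.1507] rot [ 0.1  -0.02  0.01]
```

>>> move_arm(xyz=[[-0.296, 0.088, 0.1], [-0.296, 0.088, 0.1], [-0.296, 0.088, 0.1], [-0.296, 0.088, 0.1], [-0.296, 0.088, 0.1], [-0.296, 0.088, 0.1], [-0.296, 0.088, 0.1], [-0.296, 0.088, 0.1], [-0.296, 0.088, 0.1], [-0.296, 0.088, 0.1]], rot=[[0, 0, 0], [0, 0, 0], [0, 0, 0], [0, 0, 0], [0, 0, 0], [0, 0, 0], [0, 0, 0], [0, 0, 0], [0, 0, 0], [0, 0, 0]], hand=[1, 1, 1, 1, 1, 1, 1, 1, 1, 1])

```text
clock: 2.8
position: [0.376, -0.2483, 0.1508]
orientation: [180.0, 0.0, 88.7]
contact_force: [-0.2, 0.2, -1.1]
finger_gap: 0.0852
```

```bash
python3 go.py .3763 -.2507 .028 88.7
python3 - <<'E'
from station import grab_frame
import cv2
f=grab_frame("scene");a=cv2.resize(f["image"][60:260,50:250],(600,600))
cv2.imwrite("pics/w1.png",a[:,:,::-1])
E
```

```text
t 2.8 pos [ 376.  -248.3  150.8] ori [1.7997e+02 1.0000e-02 8.8730e+01] q [-33.4  -9.5 -15.   84.5   0.  -32.2] F [-0.2  0.2 -1.1] M [ 0.04  0.   -0.05] gap 85.2
shift [-0.0024  0.0003  0.1228] rot [0.03 0.01 0.03]
```

View pics/w1.png

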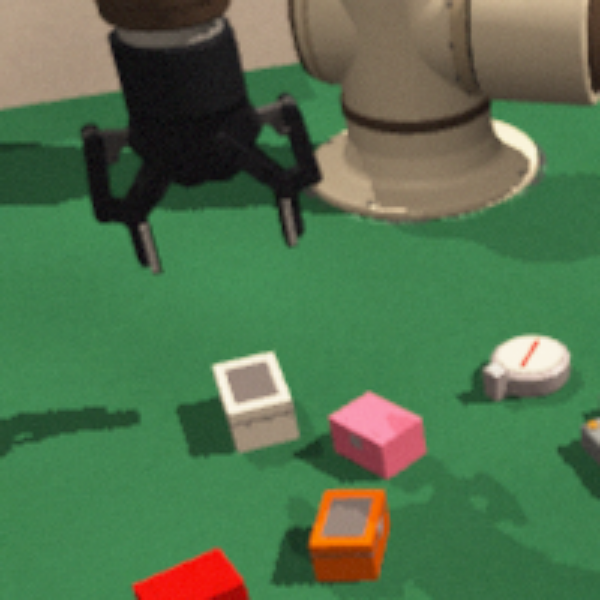

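>>> move_arm(xyz=[[0, 0, 0.03], [0, 0, 0.06], [0, 0, 0.06], [0, 0, 0.06], [0, 0, 0.06]], rot=[[0, 0, 0], [0, 0, 0], [0, 0, 0], [0, 0, 0], [0, 0, 0]], hand=[1, 1, 1, 1, 1])

```text
clock: 3.35
position: [0.3768, -0.2491, 0.0923]
orientation: [179.9, 0.1, 88.7]
contact_force: [-0.1, -0.4, 0.4]
finger_gap: 0.0852
```

```bash
python3 go.py .3763 -.2507 .028 88.7
```

```text
t 3.35 pos [ 376.8 -249.1   92.3] ori [1.7987e+02 8.0000e-02 8.8730e+01] q [-33.5  -8.8 -20.8  77.9   0.  -32.2] F [-0.1 -0.4  0.4] M [-0.01  0.03 -0.01] gap 85.2
shift [-0.0016 -0.0006  0.0643] rot [0.13 0.08 0.03]
```

>>> move_arm(xyz=[[-0.001, 0, 0.02], [-0.0015, 0, 0.045], [-0.0015, 0, 0.064], [-0.0015, 0, 0.064], [-0.0015, 0, 0.064], [-0.0015, 0, 0.064], [-0.0015, 0, 0.064]], rot=[[0, 0, 0], [0, 0, 0], [0, 0, 0], [0, 0, 0], [0, 0, 0], [0, 0, 0], [0, 0, 0]], hand=[1, 1, 1, 1, 0.3, 0, 0])

```text
clock: 4.05
position: [0.3768, -0.2509, 0.0279]
orientation: [179.9, 0.1, 88.7]
contact_force: [-5.4, 4.2, 10.8]
finger_gap: 0.0451
```

```bash
python3 go.py .3763 -.2507 .028 88.7
```

```text
t 4.05 pos [ 376.8 -250.9   27.9] ori [1.7988e+02 7.0000e-02 8.8700e+01] q [-33.7  -6.8 -26.2  70.4   0.  -32.4] F [-5.4  4.2 10.8] M [ 0.82  1.1  -0.  ] gap 45.1
shift [ 0.0002 -0.0005 -0.0001] rot [ 0.12  0.07 -0.  ]
```

>>> move_arm(xyz=[[0, 0, 0], [0, 0, 0], [0, 0, 0], [0, 0, 0]], rot=[[0, 0, 0], [0, 0, 0], [0, 0, 0], [0, 0, 0]], hand=[-1, -1, -1, -1], force=40)

```text
clock: 4.45
position: [0.3769, -0.2509, 0.0279]
orientation: [179.9, 0.1, 88.7]
contact_force: [-0.7, 0.6, 5.2]
finger_gap: 0.0454
```

```bash
python3 go.py .3763 -.2507 .028 88.7
```

```text
t 4.45 pos [ 376.9 -250.9   27.9] ori [1.7987e+02 7.0000e-02 8.8700e+01] q [-33.7  -6.8 -26.2  70.4   0.  -32.4] F [-0.7  0.6  5.2] M [0.19 0.13 0.03] gap 45.4
shift [ 0.0002 -0.0006 -0.0001] rot [ 0.13  0.07 -0.  ]
```

>>> move_arm(xyz=[[0, 0, -0.015], [0, 0, -0.04], [0, 0, -0.08], [0, 0, -0.12], [0, 0, -0.12], [0, 0, -0.12]], rot=[[0, 0, 0], [0, 0, 0], [0, 0, 0], [0, 0, 0], [0, 0, 0], [0, 0, 0]], hand=[-1, -1, -1, -1, -1, -1])

```text
clock: 5.05
position: [0.3765, -0.2507, 0.1472]
orientation: [179.9, 0.1, 88.7]
contact_force: [-0.6, -0.3, -2.5]
finger_gap: 0.0453
```

```bash
python3 go.py .568 .025 .148 96.5
```

```text
t 5.05 pos [ 376.5 -250.7  147.2] ori [1.799e+02 6.000e-02 8.869e+01] q [-33.7  -9.4 -15.2  84.    0.  -32.4] F [-0.6 -0.3 -2.5] M [ 0.01 -0.01 -0.03] gap 45.3
shift [ 0.28    0.1852 -0.0008] rot [ 0.1   0.07 -7.81]
```

Held (weight shows as -2.5 N). Carrying to above the platform.

>>> move_arm(xyz=[[0.03, 0.02, 0], [0.07, 0.046, 0], [0.11, 0.073, 0], [0.15, 0.1, 0], [0.19, 0.126, 0], [0.23, 0.152, 0], [0.265, 0.175, 0], [0.28, 0.185, 0], [0.28, 0.185, 0], [0.28, 0.185, 0]], rot=[[0, 0, -1], [0, 0, -2], [0, 0, -3], [0, 0, -4], [0, 0, -5], [0, 0, -6], [0, 0, -7], [0, 0, -7.8], [0, 0, -7.8], [0, 0, -7.8]], hand=[-1, -1, -1, -1, -1, -1, -1, -1, -1, -1])

```text
clock: 6.05
position: [0.5666, 0.025, 0.145]
orientation: [-179.9, 0.0, 96.5]
contact_force: [0.5, 0.5, -2.5]
finger_gap: 0.0454
```

```bash
python3 go.py .568 .025 .064 96.5;python3 - <<'E'
from fit import *
from station import grab_frame,env
import pickle
T=grab_frame("top");C=grab_frame("scene");pickle.dump((T,C),open("p1.pkl","wb"))
for n,f in(("t",T),("c",C)):
    c=proj(f,np.array([[.568,.025,.1]]))[0].astype(int);a=f["image"][c[1]-60:c[1]+60,c[0]-60:c[0]+60]
    cv2.imwrite(f"pics/p1{n}.png",cv2.resize(a,(480,480),interpolation=cv2.INTER_CUBIC)[:,:,::-1])
E
python3 - <<'E'
import cv2,numpy as np
cv2.imwrite("pics/p1.png",np.hstack([cv2.resize(cv2.imread(f"pics/p1{n}.png"),(400,400)) for n in "tc"]))
E
```

```text
t 6.05 pos [566.6  25.  145. ] ori [-1.7986e+02  1.0000e-02  9.6510e+01] q [ 2.5  6.6  0.2 83.7 -0.  -4. ] F [ 0.5  0.5 -2.5] M [-0.04  0.01 -0.  ] gap 45.4
shift [-0.0001  0.0016  0.081 ] rot [-0.14  0.01  0.01]
```

View pics/p1.png

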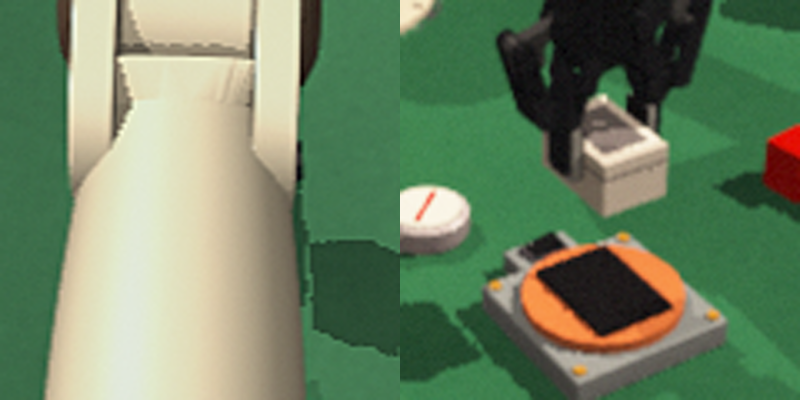

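>>> move_arm(xyz=[[0, 0.0015, 0.02], [0, 0.0015, 0.045], [0, 0.0015, 0.065], [0, 0.0015, 0.073], [0, 0.0015, 0.073], [0, 0.0015, 0.073]], rot=[[0, 0, 0], [0, 0, 0], [0, 0, 0], [0, 0, 0], [0, 0, 0], [0, 0, 0]], hand=[-1, -1, -1, -1, -1, -1])

```text
clock: 6.75
position: [0.5691, 0.0249, 0.0744]
orientation: [179.9, 0.0, 96.4]
contact_force: [0.4, -0.3, -2.1]
finger_gap: 0.0453
```

```bash
python3 go.py .568 .025 .062 96.5
```

```text
t 6.75 pos [569.1  24.9  74.4] ori [1.7993e+02 1.0000e-02 9.6450e+01] q [ 2.5  7.8 -6.3 75.8 -0.  -3.9] F [ 0.4 -0.3 -2.1] M [ 0.03 -0.09 -0.03] gap 45.3
shift [ 0.0002 -0.0011  0.0124] rot [ 0.07  0.01 -0.05]
```

>>> move_arm(xyz=[[0, -0.001, 0.005], [0, -0.001, 0.009], [0, -0.001, 0.011], [0, -0.001, 0.012], [0, -0.001, 0.012]], rot=[[0, 0, 0], [0, 0, 0], [0, 0, 0], [0, 0, 0], [0, 0, 0]], hand=[-1, -1, -1, -1, -1])

```text
clock: 7.25
position: [0.5678, 0.0254, 0.062]
orientation: [180.0, 0.0, 96.5]
contact_force: [-4.0, -0.1, 4.5]
finger_gap: 0.0449
```

```bash
python3 go.py .568 .025 .062 96.5;python3 - <<'E'
from fit import *
from station import grab_frame
f=grab_frame("scene")
c=proj(f,np.array([[.568,.025,.05]]))[0].astype(int);a=f["image"][c[1]-50:c[1]+50,c[0]-60:c[0]+60]
cv2.imwrite("pics/p2.png",cv2.resize(a,(720,600),interpolation=cv2.INTER_CUBIC)[:,:,::-1])
E
```

```text
t 7.25 pos [567.8  25.4  62. ] ori [1.7998e+02 1.0000e-02 9.6500e+01] q [ 2.6  8.  -7.5 74.5 -0.  -3.9] F [-4.  -0.1  4.5] M [-0.09  0.62 -0.06] gap 44.9
shift [-0.0004  0.0001  0.    ] rot [ 0.02  0.01 -0.  ]
```

View pics/p2.png

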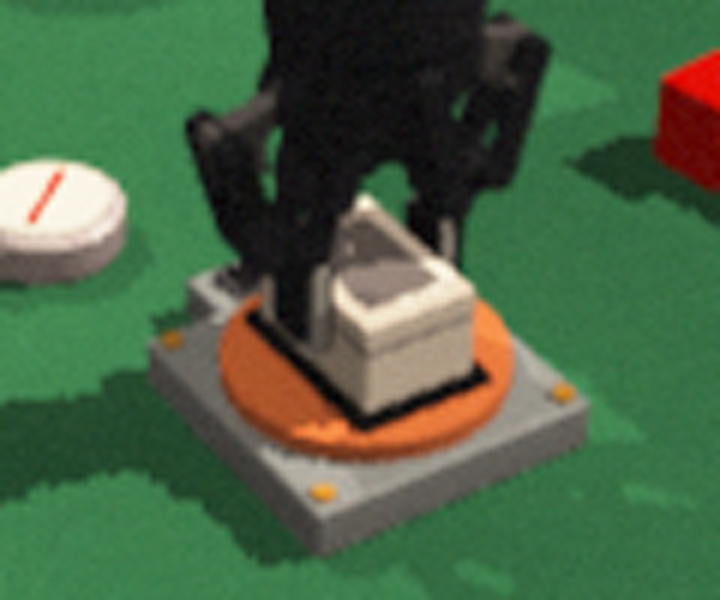

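>>> move_arm(xyz=[[0, 0, 0], [0, 0, 0], [0, 0, 0], [0, 0, 0], [0, 0, 0], [0, 0, -0.02], [0, 0, -0.06], [0, 0, -0.1], [0, 0, -0.1]], rot=[[0, 0, 0], [0, 0, 0], [0, 0, 0], [0, 0, 0], [0, 0, 0], [0, 0, 0], [0, 0, 0], [0, 0, 0], [0, 0, 0]], hand=[0.2, 0.4, 0.6, 1, 1, 1, 1, 1, 1])

```text
clock: 8.2
position: [0.57, 0.0254, 0.1673]
orientation: [179.5, 0.0, 96.5]
contact_force: [0.2, 0.2, 0.8]
finger_gap: 0.0856
```

```bash
python3 go.py .5557 -.2253 .16 64.4
```

```text
t 8.2 pos [570.   25.4 167.3] ori [1.7952e+02 3.0000e-02 9.6490e+01] q [ 2.6  6.4  2.5 85.5 -0.  -3.9] F [0.2 0.2 0.8] M [ 0.06 -0.09 -0.03] gap 85.6
shift [-0.2475 -0.0426  0.007 ] rot [ 0.48 -0.1  32.09]
```

>>> move_arm(xyz=[[-0.248, -0.041, 0], [-0.248, -0.041, 0], [-0.248, -0.041, 0], [-0.248, -0.041, 0], [-0.248, -0.041, 0], [-0.248, -0.041, 0], [-0.248, -0.041, 0], [-0.248, -0.041, 0]], rot=[[0, 0, 32.1], [0, 0, 32.1], [0, 0, 32.1], [0, 0, 32.1], [0, 0, 32.1], [0, 0, 32.1], [0, 0, 32.1], [0, 0, 32.1]], hand=[1, 1, 1, 1, 1, 1, 1, 1])

```text
clock: 9.0
position: [0.5551, -0.225, 0.1609]
orientation: [-180.0, -0.0, 64.4]
contact_force: [-0.1, 0.8, -0.3]
finger_gap: 0.0854
```

```bash
python3 go.py .5557 -.2253 .026 64.4
python3 - <<'E'
from fit import *
from station import grab_frame
import pickle
T=grab_frame("top");C=grab_frame("scene");pickle.dump((T,C),open("p3.pkl","wb"))
print("white");fit([T,C],LARGE,notgreen and (lambda im:np.where((im.astype(float).max(2)-im.astype(float).min(2)<60)&(im.max(2)>110),-1.,1.)),[.568,.025,6.5],20,z0=.034)
print("orange");fit([C],SMALL,notgreen,[.5555,-.2253,-25],20)
print("bar");fit([T],BAR,notgreen,[.5285,.2527,14],85)
cv2.imwrite("pics/p3.png",np.vstack([cv2.resize(T["image"][180:250,230:310],(640,560))[:290],cv2.resize(C["image"][180:250,230:310],(640,560))[:290]])[:,:,::-1])
E
```

```text
t 9.0 pos [ 555.1 -225.   160.9] ori [-1.7996e+02 -1.0000e-02  6.4420e+01] q [-22.1  10.9   6.7  85.9   0.    3.5] F [-0.1  0.8 -0.3] M [-0.01  0.02 -0.02] gap 85.4
shift [-0.      0.0007  0.1349] rot [-0.04 -0.01  0.02]
white
[568.9  25.7   5. ] 1-IoU 0.168
[565.   27.6   6.5] 1-IoU 0.204
[568.4  25.8   6. ] 1-IoU 0.204
orange
[ 554.7 -224.8  -26.3] 1-IoU 0.049
[ 554.7 -224.8  -26.3] 1-IoU 0.049
bar
[528.9 252.9  14. ] 1-IoU 0.109
[528.9 252.9  14. ] 1-IoU 0.109
```

View pics/p3.png

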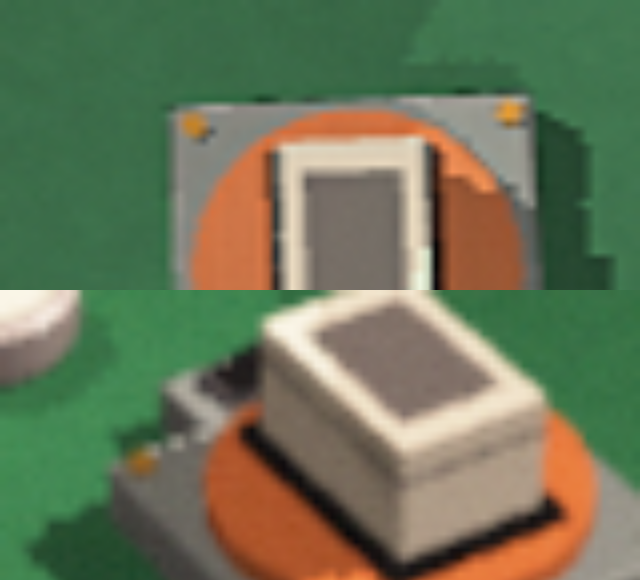

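>>> move_arm(xyz=[[0, 0.0005, 0.03], [0, 0.0005, 0.06], [0, 0.0005, 0.09], [0, 0.0005, 0.115], [0, 0.0005, 0.13], [0, 0.0005, 0.135], [0, 0.0005, 0.135], [0, 0.0005, 0.135]], rot=[[0, 0, 0], [0, 0, 0], [0, 0, 0], [0, 0, 0], [0, 0, 0], [0, 0, 0], [0, 0, 0], [0, 0, 0]], hand=[0.4, 0.4, 0.4, 0.4, 0.4, 0.4, 0.4, 0.4])

```text
clock: 9.9
position: [0.5564, -0.226, 0.0277]
orientation: [179.9, -0.0, 64.4]
contact_force: [0.0, -0.3, 0.9]
finger_gap: 0.0595
```

```bash
python3 go.py .5557 -.2253 .026 64.4
```

```text
t 9.9 pos [ 556.4 -226.    27.7] ori [ 1.7989e+02 -1.0000e-02  6.4410e+01] q [-22.1  13.3  -5.3  71.3  -0.    3.5] F [ 0.  -0.3  0.9] M [ 0.01 -0.03  0.01] gap 59.5
shift [ 0.0003 -0.0009  0.0017] rot [ 0.11 -0.01  0.01]
```

>>> move_arm(xyz=[[0, -0.001, 0.002], [0, -0.001, 0.002], [0, -0.001, 0.002], [0, -0.001, 0.002], [0, -0.001, 0.002], [0, -0.001, 0.002]], rot=[[0, 0, 0], [0, 0, 0], [0, 0, 0], [0, 0, 0], [0, 0, 0], [0, 0, 0]], hand=[0.2, 0, -0.3, -1, -1, -1], force=40)

```text
clock: 10.5
position: [0.555, -0.2257, 0.0251]
orientation: [179.9, -0.0, 64.4]
contact_force: [-0.6, -0.1, 6.1]
finger_gap: 0.0392
```

```bash
python3 go.py .5557 -.2253 .026 64.4
```

```text
t 10.5 pos [ 555.  -225.7   25.1] ori [179.93  -0.    64.39] q [-22.1  13.2  -5.6  71.1  -0.    3.5] F [-0.6 -0.1  6.1] M [0.11 0.17 0.03] gap 39.2
shift [ 0.0006  0.0004 -0.0009] rot [ 0.07 -0.   -0.01]
```

>>> move_arm(xyz=[[0, 0, -0.015], [0, 0, -0.045], [0, 0, -0.09], [0, 0, -0.13], [0, 0, -0.15], [0, 0, -0.15], [0, 0, -0.15]], rot=[[0, 0, 0], [0, 0, 0], [0, 0, 0], [0, 0, 0], [0, 0, 0], [0, 0, 0], [0, 0, 0]], hand=[-1, -1, -1, -1, -1, -1, -1])

```text
clock: 11.2
position: [0.5546, -0.2255, 0.174]
orientation: [-180.0, 0.0, 64.4]
contact_force: [-0.3, 0.5, -2.2]
finger_gap: 0.0396
```

```bash
python3 go.py .568 .0253 .175 96.5
```

```text
t 11.2 pos [ 554.6 -225.5  174. ] ori [-179.99    0.     64.39] q [-22.1  10.8   8.1  87.3  -0.    3.5] F [-0.3  0.5 -2.2] M [-0.01  0.01  0.01] gap 39.6
shift [ 0.2319 -0.0963 -0.001 ] rot [-1.000e-02 -0.000e+00 -3.211e+01]
```

>>> move_arm(xyz=[[0.03, -0.012, 0], [0.07, -0.029, 0], [0.11, -0.046, 0], [0.15, -0.062, 0], [0.19, -0.079, 0], [0.22, -0.091, 0], [0.232, -0.096, 0], [0.232, -0.096, 0], [0.232, -0.096, 0]], rot=[[0, 0, -4], [0, 0, -10], [0, 0, -15], [0, 0, -20], [0, 0, -26], [0, 0, -30], [0, 0, -32.1], [0, 0, -32.1], [0, 0, -32.1]], hand=[-1, -1, -1, -1, -1, -1, -1, -1, -1])

```text
clock: 12.1
position: [0.568, 0.0246, 0.1732]
orientation: [-179.9, 0.0, 96.4]
contact_force: [0.5, -0.1, -0.6]
finger_gap: 0.0394
```

```bash
python3 go.py .568 .0253 .105 96.5
```

```text
t 12.1 pos [568.   24.6 173.2] ori [-1.799e+02  2.000e-02  9.643e+01] q [ 2.5  6.7  3.4 86.8 -0.  -3.9] F [ 0.5 -0.1 -0.6] M [-0.03  0.02  0.02] gap 39.4
shift [0.0007 0.0002 0.0682] rot [-0.1   0.02 -0.07]
```

>>> move_arm(xyz=[[0, 0, 0.02], [0, 0, 0.045], [0, 0, 0.06], [0, 0, 0.068], [0, 0, 0.068], [0, 0, 0.068]], rot=[[0, 0, 0], [0, 0, 0], [0, 0, 0], [0, 0, 0], [0, 0, 0], [0, 0, 0]], hand=[-1, -1, -1, -1, -1, -1])

```text
clock: 12.7
position: [0.5687, 0.0249, 0.1071]
orientation: [180.0, 0.0, 96.5]
contact_force: [-0.6, -0.1, -1.6]
finger_gap: 0.0394
```

```bash
python3 go.py .568 .0253 .095 96.5;python3 - <<'E'
from fit import *
from station import grab_frame
f=grab_frame("scene")
c=proj(f,np.array([[.568,.025,.07]]))[0].astype(int);a=f["image"][c[1]-50:c[1]+50,c[0]-60:c[0]+60]
cv2.imwrite("pics/p4.png",cv2.resize(a,(720,600),interpolation=cv2.INTER_CUBIC)[:,:,::-1])
E
```

```text
t 12.7 pos [568.7  24.9 107.1] ori [1.7995e+02 1.0000e-02 9.6450e+01] q [ 2.5  7.2 -3.4 79.4 -0.  -3.9] F [-0.6 -0.1 -1.6] M [0.01 0.01 0.01] gap 39.4
shift [ 0.0005 -0.0007  0.0121] rot [ 0.05  0.01 -0.05]
```

View pics/p4.png

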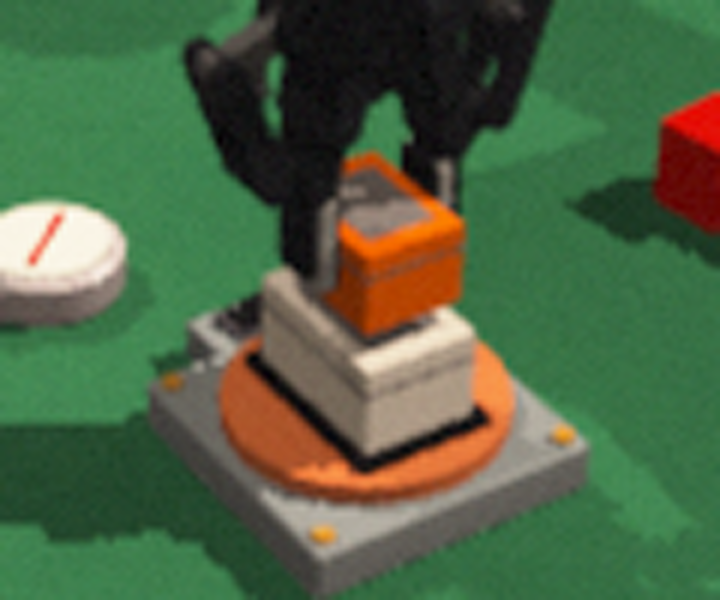

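The orange case hovers squarely over the white one. Lowering the last bit.

>>> move_arm(xyz=[[0, -0.0005, 0.005], [0, -0.0005, 0.009], [0, -0.0005, 0.011], [0, -0.0005, 0.012], [0, -0.0005, 0.012]], rot=[[0, 0, 0], [0, 0, 0], [0, 0, 0], [0, 0, 0], [0, 0, 0]], hand=[-1, -1, -1, -1, -1])

```text
clock: 13.25
position: [0.5678, 0.0252, 0.0951]
orientation: [180.0, 0.0, 96.5]
contact_force: [-3.5, -0.3, 5.2]
finger_gap: 0.0392
```

```bash
python3 go.py .568 .0253 .095 96.5
```

```text
t 13.25 pos [567.8  25.2  95.1] ori [179.97   0.    96.5 ] q [ 2.5  7.3 -4.6 78.1 -0.  -4. ] F [-3.5 -0.3  5.2] M [-0.02  0.6   0.02] gap 39.2
shift [0.0001 0.0002 0.0001] rot [0.03 0.   0.  ]
```

>>> move_arm(xyz=[[0, 0, 0], [0, 0, 0], [0, 0, 0], [0, 0, 0], [0, 0, 0], [0, 0, -0.02], [0, 0, -0.06], [0, 0, -0.1], [0, 0, -0.12], [0, 0, -0.12]], rot=[[0, 0, 0], [0, 0, 0], [0, 0, 0], [0, 0, 0], [0, 0, 0], [0, 0, 0], [0, 0, 0], [0, 0, 0], [0, 0, 0], [0, 0, 0]], hand=[0.1, 0.3, 0.6, 0.8, 0.8, 0.8, 0.8, 0.8, 0.8, 0.8])

```text
clock: 14.25
position: [0.5691, 0.0252, 0.2179]
orientation: [179.7, 0.0, 96.5]
contact_force: [-0.2, 0.4, 0.3]
finger_gap: 0.0769
```

```bash
python3 go.py .528 .2527 .2 104
```

```text
t 14.25 pos [569.1  25.2 217.9] ori [1.7969e+02 2.0000e-02 9.6490e+01] q [ 2.5  6.8  8.5 91.3 -0.  -4. ] F [-0.2  0.4  0.3] M [-0.04  0.02  0.03] gap 76.9
shift [ 0.2307 -0.0152  0.0177] rot [ 0.31  0.04 -7.51]
```

```bash
python3 - <<'E'
from fit import *;import pickle
T=pickle.load(open("top0.pkl","rb"));C=pickle.load(open("scene0.pkl","rb"))
for n,f in(("top",T),("scene",C)):
    c=proj(f,np.array([[.528,.2527,.035]]))[0].round().astype(int)
    a=f["image"][c[1]-6:c[1]+7,c[0]-7:c[0]+8].astype(float);w=a[...,2]  # blue: white high, brass low
    print(n,c);print(w.astype(int))
    w=np.clip(w-130,0,None);yy,xx=np.mgrid[:13,:15]
    uv=np.array([(w*xx).sum()/w.sum()+c[0]-7,(w*yy).sum()/w.sum()+c[1]-6]);print(uv,[ray(f,uv,z)[:2].round(4) for z in(.033,.037)])
    # compare with projected band box at hypothesised pose
    for yaw in (13,14):
        cc,s=np.cos(np.radians(yaw)),np.sin(np.radians(yaw));print(yaw,[proj(f,np.array([[.528+d*cc,.2527+d*s,.037]])).round(1)[0].tolist() for d in(-.034,0,.166)])
E
python3 - <<'E'
import pickle,cv2,numpy as np
T=pickle.load(open("top0.pkl","rb"))
cv2.imwrite("pics/bar.png",cv2.resize(T["image"][155:255,165:215],(300,600),interpolation=cv2.INTER_NEAREST)[:,:,::-1])
E
```

```text
top [185 222]
[[ 84  83  83  83  79  69  72  72  59  53  87  85  83  87  76]
 [ 84  82  85  84  81  76  72  69  60  41  74  85  86  86  74]
 [ 83  83  83  85  81  73  68  66  59  44  73  86  84  84  71]
 [ 85  84  84  83  77  64  52  48  43  23  54  83  83  83  88]
 [ 83  83  84  80  96 133 173 228 249 178  68  83  81  82  89]
 [ 83  82  82  78  90 180 248 237 243 210  60  82  83  86  72]
 [ 81  83  82  78  67 159 246 238 243 209  51  81  83  86  72]
 [ 81  81  82  79  72 146 225 218 219 184  90  80  84  87  87]
 [ 83  83  81  80  82  83  77  35  42  32  40  82  83  83  86]
 [ 81  82  81  85  83  76  62  55  58  52  47  75  84  82  82]
 [ 82  83  81  83  80  80  68  61  61  54  41  62  85  84  84]
 [ 83  79  83  83  84  82  74  57  64  55  39  62  86  83  82]
 [ 79  82  79  84  83  82  71  60  61  58  47  66  87  82  82]]
[185.24776501 221.52234994] [array([0.5295, 0.2528]), array([0.5288, 0.252 ])]
13 [[186.4, 234.7], [184.9, 221.8], [178.0, 160.9]]
14 [[186.6, 234.7], [184.9, 221.8], [176.9, 161.0]]
scene [354 168]
[[ 21  29  57  66  66  62  68  68  66  66  64  62  63  62  70]
 [ 3
[... 235 characters left out ...]
 64  65  64]
 [ 18  18  20  29  64 136 194 207 192 163 120  66  67  68  66]
 [ 15  20  23  20  67 141 193 217 216 180 120  59  66  65  67]
 [ 21  15  19  18  52  84 117 162 157  88  45  50  57  59  63]
 [ 18  27  22  19  53  84  83  72  38  31  44  43  43  48  54]
 [ 29  53  41  28  50  83  82  65  26  15  30  31  36  42  48]
 [ 50  66  62  52  64  78  77  61  26  17  21  19  25  38  48]
 [ 65  66  62  64  68  72  73  58   8  18  23  19  15  22  29]
 [ 68  63  67  68  68  70  70  61  35  25  23  20  19  16  18]]
[354.29654036 167.66886326] [array([0.5238, 0.2554]), array([0.5288, 0.2513])]
13 [[344.4, 161.7], [354.6, 167.4], [410.9, 199.0]]
14 [[344.2, 161.7], [354.6, 167.4], [411.7, 198.5]]
```

View pics/bar.png

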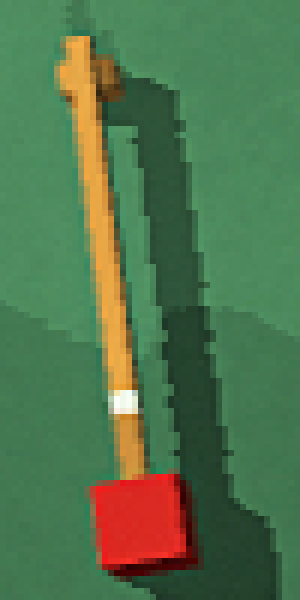

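Run:
```python
from fit import *;import pickle
from scipy.optimize import least_squares
T=pickle.load(open("top0.pkl","rb"));C=pickle.load(open("scene0.pkl","rb"))
# line of bar silhouette centre: top camera, rows 172..217
def cents(f,rng,axis,lo):
    im=f["image"].astype(float);w=np.clip(im[...,0]-im[...,1]+5,0,None)*(im[...,0]>90)  # brass: r>g
    out=[]
    for r in rng:
        if axis==0: l=w[r];idx=np.arange(560)
        else: l=w[:,r];idx=np.arange(420)
        c0=lo(r);m=abs(idx-c0)<8
        out.append((r,(l*idx*m).sum()/(l*m).sum()))
    return np.array(out)
def model(f,p,rng,axis):
    cc,s=np.cos(np.radians(p[1])),np.sin(np.radians(p[1]));R=np.array([[cc,-s,0],[s,cc,0],[0,0,1]])
    q=proj(f,BAR[0]@R.T+[*p[2:],0]);h=cv2.convexHull(np.float32(q))[:,0]
    out=[]
    for r in rng:
        a=[]
        for i in range(len(h)):
            A,B=h[i],h[(i+1)%len(h)];u,v=(1,0) if axis==0 else(0,1)
            if (A[u]-r)*(B[u]-r)<0:a.append(A[v]+(B[v]-A[v])*(r-A[u])/(B[u]-A[u]))
        out.append(np.mean(a))
    return np.array(out)
rt=range(174,217);ot=cents(T,rt,0,lambda r:184.9-(222-r)*.115)
rc=range(362,400);oc=cents(C,rc,1,lambda r:167.4+(r-354.6)*.56+3)
for name,sel in(("top",[(T,rt,ot,0)]),("scene",[(C,rc,oc,1)]),("both",[(T,rt,ot,0),(C,rc,oc,1)])):
    def res(v): return np.concatenate([model(f,[0,v[1],.5285,v[0]],r,a)-o[:,1] for f,r,o,a in sel])
    r=least_squares(res,[.2527,13.5],x_scale=[.01,1],diff_step=1e-3,loss="soft_l1")
    print(name,"y at x=.5285",r.x.round(4),"rms",np.sqrt((r.fun**2).mean()).round(2))
```

```text
top y at x=.5285 [ 0.2528 13.9072] rms 0.07
scene y at x=.5285 [ 0.2551 15.2734] rms 0.37
both y at x=.5285 [ 0.2532 14.5056] rms 0.72
```

>>> move_arm(xyz=[[0.231, -0.016, 0.018], [0.231, -0.016, 0.018], [0.231, -0.016, 0.018], [0.231, -0.016, 0.018], [0.231, -0.016, 0.018], [0.231, -0.016, 0.018], [0.231, -0.016, 0.018], [0.231, -0.016, 0.018]], rot=[[0, 0, -7.4], [0, 0, -7.4], [0, 0, -7.4], [0, 0, -7.4], [0, 0, -7.4], [0, 0, -7.4], [0, 0, -7.4], [0, 0, -7.4]], hand=[0.5, 0.5, 0.5, 0.5, 0.5, 0.5, 0.5, 0.5])

```text
clock: 15.05
position: [0.5259, 0.2521, 0.1958]
orientation: [-180.0, 0.0, 103.9]
contact_force: [-0.6, -0.7, 0.5]
finger_gap: 0.0639
```

```bash
python3 go.py .528 .2527 .06 103.9
python3 - <<'E'
from fit import *
from station import grab_frame
import pickle
T=grab_frame("top");C=grab_frame("scene");pickle.dump((T,C),open("p5.pkl","wb"))
a=[cv2.resize(f["image"][170:260,230:320] if i==0 else f["image"][140:230,240:330],(400,400),interpolation=cv2.INTER_CUBIC) for i,f in enumerate((T,C))]
cv2.imwrite("pics/p5.png",np.hstack(a)[:,:,::-1])
org=lambda im:np.where((im[...,0].astype(float)-im[...,2]>90)&(im[...,1]<150),-1.,1.)
E
```

```text
t 15.05 pos [525.9 252.1 195.8] ori [-1.7996e+02  2.0000e-02  1.0386e+02] q [25.6  8.8  8.2 89.5 -0.  11.8] F [-0.6 -0.7  0.5] M [-0.06  0.04 -0.03] gap 63.9
shift [0.0002 0.0023 0.1358] rot [-0.04  0.02 -0.04]
```

View pics/p5.png

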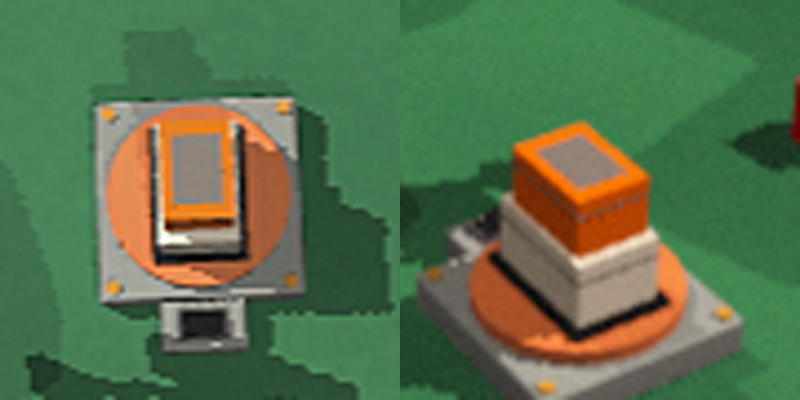

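>>> move_arm(xyz=[[0, 0.0015, 0.03], [0, 0.0015, 0.07], [0, 0.0015, 0.1], [0, 0.0015, 0.115], [0, 0.0015, 0.12], [0, 0.0015, 0.12], [0, 0.0015, 0.12], [0, 0.0015, 0.12]], rot=[[0, 0, 0], [0, 0, 0], [0, 0, 0], [0, 0, 0], [0, 0, 0], [0, 0, 0], [0, 0, 0], [0, 0, 0]], hand=[0.3, 0.3, 0.3, 0.3, 0.3, 0.3, 0.3, 0.3])

```text
clock: 15.95
position: [0.5281, 0.2535, 0.078]
orientation: [179.9, -0.0, 103.9]
contact_force: [1.3, 0.5, 0.3]
finger_gap: 0.0557
```

```bash
python3 go.py .528 .2527 .030 103.9
python3 - <<'E'
from fit import *
from station import grab_frame
f=grab_frame("scene")
cv2.imwrite("pics/p6.png",cv2.resize(f["image"][110:230,290:430],(700,600),interpolation=cv2.INTER_CUBIC)[:,:,::-1])
E
```

```text
t 15.95 pos [528.1 253.5  78. ] ori [ 1.7986e+02 -3.0000e-02  1.0389e+02] q [25.6  9.9 -3.6 76.4  0.  11.8] F [1.3 0.5 0.3] M [ 0.    0.   -0.05] gap 55.7
shift [-0.0008 -0.0005  0.048 ] rot [ 0.14 -0.03 -0.01]
```

View pics/p6.png

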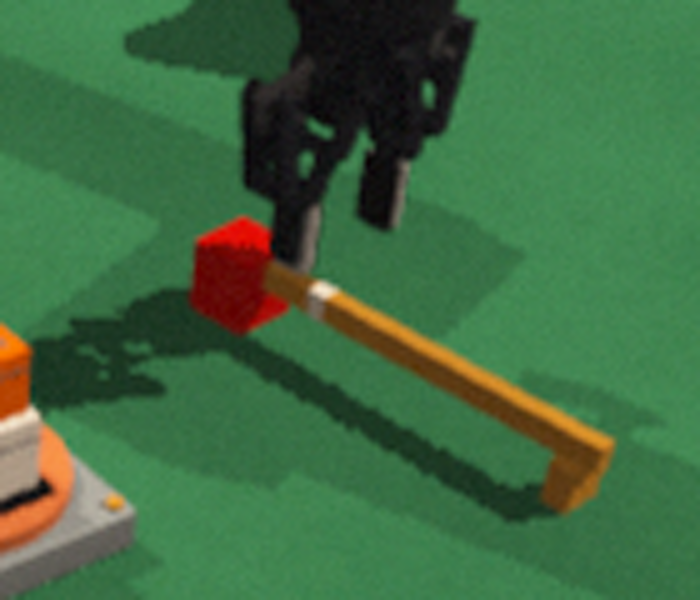

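Gripper straddles the bar above the band. Descending.

>>> move_arm(xyz=[[0, -0.0005, 0.015], [0, -0.0005, 0.032], [0, -0.0005, 0.043], [0, -0.0005, 0.048], [0, -0.0005, 0.048], [0, -0.0005, 0.048]], rot=[[0, 0, 0], [0, 0, 0], [0, 0, 0], [0, 0, 0], [0, 0, 0], [0, 0, 0]], hand=[0.3, 0.3, 0.3, 0.3, 0, -0.3])

```text
clock: 16.6
position: [0.5271, 0.2532, 0.0287]
orientation: [180.0, -0.0, 103.9]
contact_force: [-0.1, -0.1, 0.1]
finger_gap: 0.0306
```

```bash
python3 go.py .528 .2527 .030 103.9
python3 - <<'E'
from fit import *
from station import grab_frame
f=grab_frame("scene")
cv2.imwrite("pics/p7.png",cv2.resize(f["image"][120:220,310:420],(660,600),interpolation=cv2.INTER_CUBIC)[:,:,::-1])
E
```

```text
t 16.6 pos [527.1 253.2  28.7] ori [179.97  -0.   103.9 ] q [25.7 11.2 -7.6 71.2 -0.  11.8] F [-0.1 -0.1  0.1] M [-0.05 -0.   -0.05] gap 30.6
shift [-0.0007  0.0008 -0.0013] rot [ 0.03 -0.   -0.  ]
```

View pics/p7.png

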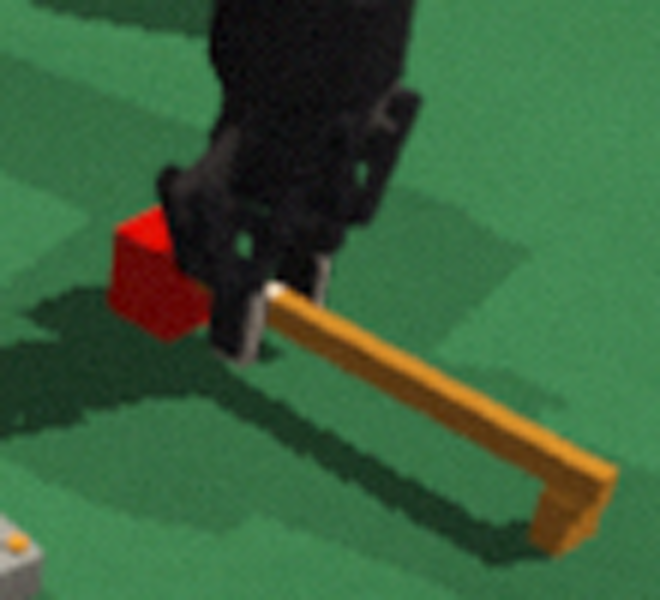

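>>> move_arm(xyz=[[0, 0.001, -0.001], [0, 0.001, -0.001], [0, 0.001, -0.001], [0, 0.001, -0.001], [0, 0.001, -0.001], [0, 0.001, -0.001], [0, 0.001, -0.001]], rot=[[0, 0, 0], [0, 0, 0], [0, 0, 0], [0, 0, 0], [0, 0, 0], [0, 0, 0], [0, 0, 0]], hand=[-0.5, -0.7, -1, -1, -1, -1, -1], force=80)

```text
clock: 17.35
position: [0.5283, 0.2533, 0.0299]
orientation: [179.9, 0.0, 103.9]
contact_force: [1.6, -2.4, 5.5]
finger_gap: 0.0085
```

```bash
python3 go.py .528 .2527 .030 103.9
```

```text
t 17.35 pos [528.3 253.3  29.9] ori [1.7993e+02 1.0000e-02 1.0388e+02] q [25.6 11.3 -7.4 71.3 -0.  11.7] F [ 1.6 -2.4  5.5] M [-0.5  -0.25  0.08] gap 8.5
shift [-0.0005 -0.0004 -0.0001] rot [ 0.07  0.01 -0.02]
```

>>> move_arm(xyz=[[0, 0, -0.005], [0, 0, -0.015], [0, 0, -0.03], [0, 0, -0.04], [0, 0, -0.04], [0, 0, -0.04], [0, 0, -0.04]], rot=[[0, 0, 0], [0, 0, 0], [0, 0, 0], [0, 0, 0], [0, 0, 0], [0, 0, 0], [0, 0, 0]], hand=[-1, -1, -1, -1, -1, -1, -1])

```text
clock: 18.05
position: [0.5276, 0.2532, 0.0688]
orientation: [-180.0, 0.0, 103.9]
contact_force: [0.0, -0.7, -6.0]
finger_gap: 0.0084
```

```bash
python3 go.py .528 .2527 .2 96.5
python3 - <<'E'
from fit import *
from station import grab_frame
f=grab_frame("scene")
im=cv2.resize(f["image"][110:210,310:420],(660,600),interpolation=cv2.INTER_CUBIC)
R=cv2.Rodrigues(np.array([0,0,np.radians(13.9)]))[0]
for b in BAR:
    q=(proj(f,b@R.T+[.5282,.2531,.040])-[310,110]+.5)*6-.5
    cv2.polylines(im,[np.int32(cv2.convexHull(np.float32(q)))],True,(0,0,255),1)
cv2.imwrite("pics/p8.png",im[:,:,::-1])
E
```

```text
t 18.05 pos [527.6 253.2  68.8] ori [-1.7996e+02  1.0000e-02  1.0389e+02] q [25.6 10.2 -4.3 75.6  0.  11.7] F [ 0.  -0.7 -6. ] M [ 0.02  0.01 -0.04] gap 8.4
shift [-0.0006  0.0002 -0.1312] rot [-0.04  0.01  7.39]
```

View pics/p8.png

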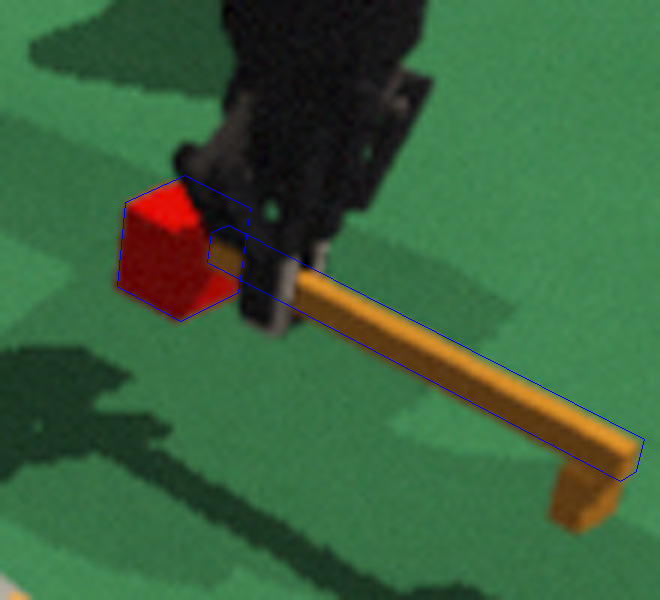

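>>> move_arm(xyz=[[0, 0, -0.02], [0, 0, -0.05], [0, 0, -0.08], [0, 0, -0.11], [0, 0, -0.13], [0, 0, -0.135], [0, 0, -0.135], [0, 0, -0.135]], rot=[[0, 0, 0], [0, 0, 0], [0, 0, 0], [0, 0, 0], [0, 0, 0], [0, 0, 0], [0, 0, 0], [0, 0, 0]], hand=[-1, -1, -1, -1, -1, -1, -1, -1])

```text
clock: 18.9
position: [0.5274, 0.2532, 0.2025]
orientation: [-179.9, 0.0, 103.9]
contact_force: [0.1, -0.4, -6.2]
finger_gap: 0.0088
```

```bash
python3 go.py .568 .0252 .2 96.5
python3 - <<'E'
from fit import *
from station import grab_frame
T=grab_frame("top");C=grab_frame("scene")
W=lambda im:np.where((im.max(2).astype(float)>0),-1,1.)
import pickle;pickle.dump((T,C),open("p9.pkl","wb"))
org=lambda im:np.where((im[...,0].astype(float)>im[...,1]*1.9)|(abs(im[...,0].astype(float)-im[...,2])<35)&(im[...,1]<im[...,0]+8.)&(im.max(2)>85)&(im.max(2)<175),-1.,1.)
ims=[]
for f in(T,C):
    c=proj(f,np.array([[.568,.0252,.07]]))[0].round().astype(int)
    im=cv2.resize(f["image"][c[1]-30:c[1]+30,c[0]-30:c[0]+30],(400,400),interpolation=cv2.INTER_CUBIC);k=400/60
    R=cv2.Rodrigues(np.array([0,0,np.radians(6.5)]))[0]
    for b,z,col in((SMALL[0],.07,(0,0,255)),(LARGE[0],.034,(255,0,255)),(PLAT[0],0,(255,255,0))):
        q=(proj(f,b@R.T+[.568,.0252,z])-(c-30)+.5)*k-.5
        cv2.polylines(im,[np.int32(cv2.convexHull(np.float32(q)))],True,col,1)
    ims.append(im)
cv2.imwrite("pics/p9.png",np.hstack(ims)[:,:,::-1])
E
```

```text
t 18.9 pos [527.4 253.2 202.5] ori [-1.7987e+02  3.0000e-02  1.0390e+02] q [25.6  9.2  9.4 90.4  0.  11.7] F [ 0.1 -0.4 -6.2] M [ 0.   -0.01  0.06] gap 8.8
shift [-0.231  -0.0153  0.0026] rot [-0.13  0.03  7.4 ]
```

View pics/p9.png

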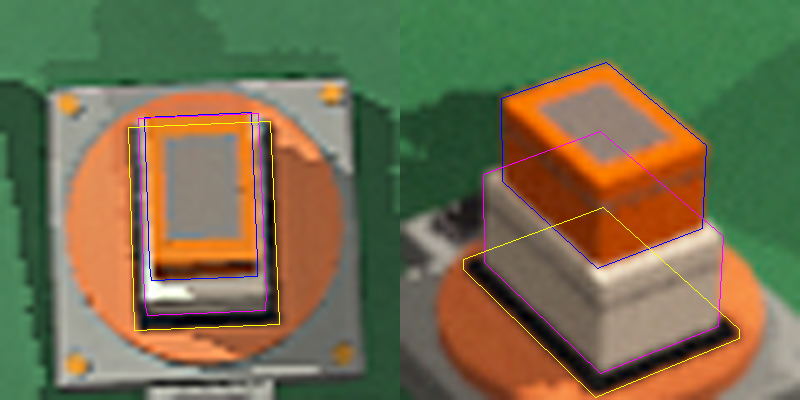

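>>> move_arm(xyz=[[-0.02, -0.001, 0], [-0.05, -0.003, 0], [-0.085, -0.006, 0], [-0.12, -0.008, 0], [-0.155, -0.01, 0], [-0.185, -0.012, 0], [-0.21, -0.014, 0], [-0.225, -0.015, 0], [-0.231, -0.015, 0], [-0.231, -0.015, 0]], rot=[[0, 0, 0.5], [0, 0, 1.5], [0, 0, 3], [0, 0, 4], [0, 0, 5], [0, 0, 6], [0, 0, 6.8], [0, 0, 7.2], [0, 0, 7.4], [0, 0, 7.4]], hand=[-1, -1, -1, -1, -1, -1, -1, -1, -1, -1])

```text
clock: 20.0
position: [0.5687, 0.0254, 0.2038]
orientation: [-180.0, -0.0, 96.5]
contact_force: [-0.3, 0.4, -4.6]
finger_gap: 0.0085
```

```bash
python3 go.py .568 .0252 .149 96.5
```

```text
t 20.0 pos [568.7  25.4 203.8] ori [-1.7996e+02 -1.0000e-02  9.6460e+01] q [ 2.5  6.9  7.1 90.2  0.  -3.9] F [-0.3  0.4 -4.6] M [ 0.04  0.03 -0.01] gap 8.5
shift [-0.0001 -0.0007  0.0548] rot [-0.04 -0.01 -0.04]
```

>>> move_arm(xyz=[[0, -0.0005, 0.01], [0, -0.0005, 0.025], [0, -0.0005, 0.038], [0, -0.0005, 0.047], [0, -0.0005, 0.052], [0, -0.0005, 0.054], [0, -0.0005, 0.054], [0, -0.0005, 0.054], [0, -0.0005, 0.054]], rot=[[0, 0, 0], [0, 0, 0], [0, 0, 0], [0, 0, 0], [0, 0, 0], [0, 0, 0], [0, 0, 0], [0, 0, 0], [0, 0, 0]], hand=[-1, -1, -1, -1, -1, -1, -1, -1, -1])

```text
clock: 20.9
position: [0.5685, 0.0254, 0.1509]
orientation: [179.9, 0.0, 96.5]
contact_force: [-0.5, 0.0, -5.7]
finger_gap: 0.0086
```

```bash
python3 go.py .568 .0252 .149 96.5
python3 - <<'E'
from fit import *
from station import grab_frame
ims=[]
for n in("top","scene"):
    f=grab_frame(n)
    c=proj(f,np.array([[.59,.0252,.1]]))[0].round().astype(int)
    im=cv2.resize(f["image"][c[1]-60:c[1]+60,c[0]-40:c[0]+60] if n=="scene" else f["image"][c[1]-60:c[1]+60,c[0]-50:c[0]+50],(500 if n=="scene" else 300,600) if 0 else (400,480),interpolation=cv2.INTER_CUBIC);k=4
    o=c-[40 if n=="scene" else 50,60]
    R=cv2.Rodrigues(np.array([0,0,np.radians(6.5)]))[0]
    for b,z,col in((SMALL[0],.07,(0,0,255)),(BAR[0],.119,(255,255,255)),(BAR[1],.119,(255,255,255))):
        q=(proj(f,b@R.T+[.568,.0252,z])-o+.5)*k-.5
        cv2.polylines(im,[np.int32(cv2.convexHull(np.float32(q)))],True,col,1)
    ims.append(im)
cv2.imwrite("pics/p10.png",np.hstack(ims)[:,:,::-1])
E
```

```text
t 20.9 pos [568.5  25.4 150.9] ori [179.95   0.    96.49] q [ 2.6  6.7  0.9 84.2  0.  -3.9] F [-0.5  0.  -5.7] M [0.   0.   0.01] gap 8.6
shift [-0.0002 -0.0005  0.0019] rot [ 0.05  0.   -0.01]
```

View pics/p10.png

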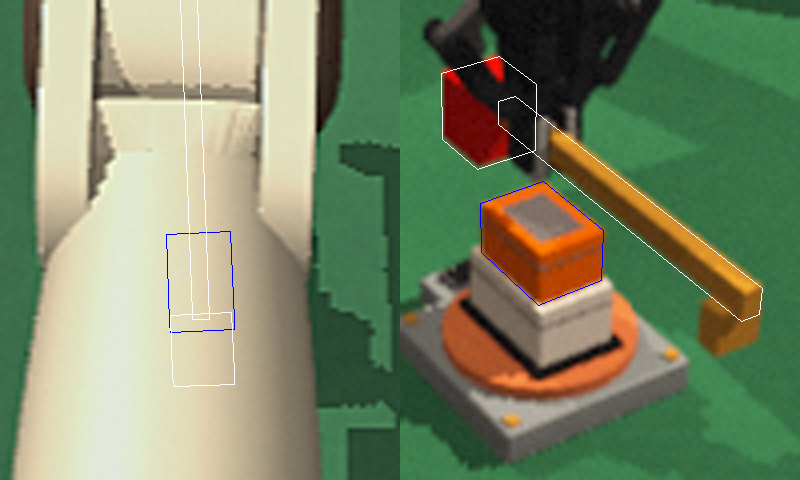

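>>> move_arm(xyz=[[0, 0, 0.001], [0, 0, 0.0015], [0, 0, 0.0015], [0, 0, 0.0015], [0, 0, 0.0015], [0, 0, 0.0015], [0, 0, 0.0015], [0, 0, 0.0015]], rot=[[0, 0, 0], [0, 0, 0], [0, 0, 0], [0, 0, 0], [0, 0, 0], [0, 0, 0], [0, 0, 0], [0, 0, 0]], hand=[-1, -1, -1, -1, -1, -1, -1, -1])

```text
clock: 21.8
position: [0.5682, 0.0254, 0.1488]
orientation: [180.0, 0.0, 96.5]
contact_force: [-0.5, 0.7, -6.5]
finger_gap: 0.0083
```

```bash
python3 go.py .568 .0252 .149 96.5; python3 -c "
from station import env
print(env.read_state()['qd']);env.job_done()"; python3 go.py
```

```text
t 21.8 pos [568.2  25.4 148.8] ori [180.     0.    96.49] q [ 2.6  6.7  0.7 84.  -0.  -3.9] F [-0.5  0.7 -6.5] M [-0.    0.    0.03] gap 8.3
shift [-0.0002 -0.0003 -0.0002] rot [ 0.    0.   -0.01]
[ 0.05917444 -0.10238734 -0.01673614 -0.00590167 -0.01233242  0.07315866]
the job is handed in; nothing more can be done
the job is handed in; nothing more can be done
```

The job is done and handed in at 21.8 s: the white case is on the platform, the orange case is on the white one, and the arm is holding the magnet bar still above them.

- **Stack:** After release, both cameras showed the two cases square and central on the platform. The outlines matched their expected positions to about 1–3 mm.
- **Bar:** It is pinched at its white band with an 80 N grip. The wrist felt about 6 N of weight and almost no moment, so it is balanced. The last scene picture, taken about 2 mm higher, showed it level and in line with the platform. The gripper is within 0.5 mm of the target over the column, and the gap under the bar works out at about 40 mm.
- **Not fully confirmed:**
  - The two cameras disagreed by 2–4 mm along x, so I used an estimate between them.
  - The arm blocked the top camera at the final pose, so the bar's final position is checked only by the scene camera and the arm's own readings.
  - I did not measure the compass, screw and granite square again; no move went near them.

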